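# Lock the battery hatch of the bench scale

## Robot

A 6-joint arm with a two-finger parallel gripper is mounted at the origin on a cart in front of the work surface, level with it; the furniture and walls round the work are solid. World frame = base frame: x ahead of the robot, y to its left, z up, the work surface at z = 0. Lengths are in m, angles in rad, forces in N, time in s.
With the tool pointing down it reaches from about 0.2 to 0.875 m from the base axis. Payload 3.4 kg.
Tool frame: the origin (TCP) lies between the finger pads; the fingertips stand 25 mm ahead of it and the grasp point (between the pads) lies 6 mm ahead of it (r.nose_length is the z of the fingertips in the tool frame, in m); z points along the fingers, y is the line along which they close (so a half turn about z gives the same grasp; the last joint's range is limited). The gripper opens to 94 mm and grips with 3 to 60 N. Pads are 16 mm wide; open, the fingers measure 119 mm over their backs; the gripper's body (75 mm by 177 mm) begins 78 mm behind the grasp point.
Start: joints at [-1.315, 0.276, 1.505, -0, 1.361, -0.121], TCP at [0.212, -0.535, 0.23] pointing down, gripper open.
Joint ranges: [-2.89, 2.89], [-0.75, 2.08], [0.22, 2.7], [-1.18, 4.32], [0.11, 2.71], [-2.7, 2.7]. Speed limits (rad/s): [2.57, 2.57, 3.14, 3.14, 3.14, 3.14].

## Interface

Orientations are given as a unit quaternion [w, x, y, z].
In Python, from plant import r, gripper_to, inverse_kinematics, vision, models, telemetry gives the robot as it stands. Calls block until the motion is done:
- r.move_to(position, orientation): joint-space move of the TCP to a pose.
- r.move_l(position, rot=None, vel=0.15, guard=None): straight line of the TCP; rot=None keeps the orientation; vel is the mean speed in m/s. With guard (N) it stops when the force on the tool has changed by that much, and returns True; else False.
- r.movej(angles): joint-space move.
- gripper_to(opening, f_grip=None): finger opening in m; f_grip is the grip in N (None keeps the last); returns when the fingers have stopped.
- r.hold(seconds).
- inverse_kinematics(position, orientation): joint angles nearest the present ones, or None.
- vision.snapshot(name): name is "scene" or "side" or "wrist"; returns the picture (384x512x3 uint8, red, green, blue); there is no depth.
- vision.get_calibration(name): a dict with "fx", "fy", "cx", "cy" (pixels), "D" ([k1, k2, p1, p2, k3] as OpenCV has them; the pictures are not rectified), "position" and "orientation" of the camera in the world. Camera axes: x right, y down, z forward; pixel columns grow to the right and rows downward; lengths in m; the calibration is good to about 2 mm. A picture is of the moment at which its call begins: read the wrist's pose just before it. get_calibration takes no time and is no camera call; for the wrist camera it gives the pose at the moment of the call.
A pose or a line that the arm cannot do raises r.PlanningError and nothing moves.
- r.sign_off(): hands the job in; it is judged then, once.
Trained networks look in the newest picture that a camera, given by its name, has taken for a name from the list of things; names that differ only in an ending like _2 or _b are one class to them, and where a whole thing is asked for, a point or a joint stands for the part that bears it (a point fixed in the world has none). Each returns a list of dicts, best first, with "score" (0 to 1); they miss things now and then, are a little off and sometimes report something else, mostly with a low value. They report only what shows in the picture. A call takes as long as a camera call. They do not tell look-alikes from the thing itself.
- models.boxes_of(thing, camera): "at" ([x, y, z] in m, in world coordinates, good to about 4 mm: the middle of the surface that is visible of it).
- models.regions_of(thing, camera): "pixels" (384x512 bool, what is visible of it).
- models.mark_of(thing, camera): "at" ([x, y, z] in m, in world coordinates, good to about 4 mm: a listed point, or the origin of a listed thing).
Readings, each from a call of its own:
- telemetry.current_t(): time.
- telemetry.current_joints(): joint angles.
- telemetry.current_dq(): joint speeds.
- telemetry.current_joint_efforts(): joint torques, N m.
- telemetry.current_ee_pos(): TCP position.
- telemetry.current_tool_rot(): TCP orientation.
- telemetry.current_wrist_force(): force on the tool from outside, world axes, zero at the start.
- telemetry.current_torque(): the same for the moment, N m.
- telemetry.current_opening(): finger opening in m.
- telemetry.current_finger_force(): force on a finger pad.
Only numpy, scipy, OpenCV 4.12 (cv2) and the standard library are available. Lean on these libraries where they do the work, as an engineer would, in place of code of your own. Each camera call takes 0.05 s, during which the arm holds its last target. There are 200 camera calls.

## Task

The kitchen scale lies upside down and the wide-slotted screw of its battery hatch is still loose. Take the screwdriver out of the wooden block, seat its blade in the slot and turn the screw clockwise to its stop (under half a turn), keeping the blade firmly but not forcefully pressed in all the while (some 9 to 15 N; never over 20 N), for the screw sinks as it turns; do not force it once it has reached the stop. Then stand the screwdriver upright in its block again, fully down, without touching the scale with the gripper or moving the salt shaker, timer or tape roll.

Things in the scene. Friction and masses are not known exactly. Their poses are not given: they have to be found in the camera images.
- screwdriver: Screwdriver, black handle, wide flat steel blade, 151 mm long, about 0.12 kg, standing loose, blade down, in the wooden block. Origin at the centre of the blade's tip; z up along the shank to the handle, x along the blade's width. Blade 16 mm wide (x), 3.2 mm thick (y), 15 mm long, its last 2 mm stepped down to 14 x 2 mm; shank diameter 9 mm.
- driver_grip (a point): Middle of the screwdriver's handle, 118 mm above the blade's tip: a good place to grip. Axes as the screwdriver's. The handle is square, 24 x 24 mm, its sides facing x and y, from 81 to 147 mm above the tip; below it a round collar 32 mm across, 75 to 81 mm above the tip, whose flat underside rests on the block.
- tool_block: Light wooden block 75 x 75 x 85 mm, fixed. Origin at the centre of its underside; through its middle runs a vertical square hole 22 x 22 mm, chamfered, sides along x and y. With the collar resting on the block the screwdriver's tip is 10 mm above this origin. Block and scale may stand in either place, left or right.
- scale: Bench scale lying upside down, fixed, 150 (x) x 190 (y) x 62 mm: steel pan below, white body (top at 46 mm), black rubber feet on top at the corners, to 56 mm. Origin at the centre of its underside. On top a grey ribbed battery hatch; at x = 0, y = -25 mm a grey round collar holds the screw.
- hatch_screw (a joint): Turn of the hatch screw in rad, growing clockwise seen from above: at 0 the slot runs along the scale's x, at q it is turned clockwise from that by q. It starts at 0 to 0.4; hard stop at 1.6. The screw sinks 2.5 mm per rad (4 mm from 0 to 1.6). Friction torque 0.1 N m; it stays where it is left. The blade has about 0.1 rad of play each way in the slot.
- hatch_collar (a point): Centre of the rim of the round grey collar (inside diameter 30 mm), 62.5 mm above the scale's underside, on the screw's axis; axes of the scale. The screw's steel head, 26 mm across, has a slot 19 x 5 mm, 5 mm deep. With the joint at 0 the head's top is about 3.5 mm above the rim and the slot's floor 1.5 mm below it, but this height differs up to 4.5 mm either way: feel for it.
- screw_seat (a joint): How far (m) the screw's sprung seat is pushed down by the blade, 0 when nothing presses; the screw's sinking is not counted. Preload 4 N, then 10 N per mm, so 10 N at 0.6 mm and 20 N at 1.6 mm; it bottoms at 2.2 mm.
- salt_shaker: White salt shaker, diameter 43 mm, 73 mm high, standing loose behind the work; origin at the centre of its underside.
- timer: Round white wind-up timer with a knob on top, diameter 62 mm, 44 mm high, standing loose behind the work; origin at the centre of its underside.
- tape_roll: Roll of tape lying flat, outside diameter 96 mm, 25 mm high, loose at the left of the work; origin at the centre of its underside.
Things that resemble listed ones, but are neither listed nor needed, are in the scene too. Leave any purple look-alike of the tool_block alone.

How it is judged:
By the outcome, as a careful person would: the job done as asked, in the order asked, and still so for the second after the job is handed in, with the robot touching nothing.
It also fails if it takes over 67 s, if anything falls off the work surface, if the arm or the gripper's body presses on something with over 40 N, if the wrist force passes 120 N, or if a joint passes its speed limit or range.

## Working session

There is one attempt and no reset: what is moved stays moved. The work goes in short steps, each a Python script; the robot and the scene stay as the last script left them, time stands still between calls to the robot, and variables do not carry over. Pictures are saved under pics/ and viewed, at most 10 in all, crops included, and the job is handed in when it is done.

```bash
mkdir -p pics; ls
python3 - <<'E'
from plant import r, vision, models, telemetry as t
import cv2, numpy as np
a=vision.snapshot("scene"); 
def s(n,f=models.mark_of,c="scene"):
    try: print(c,n,[(np.round(d["at"],3).tolist(),round(d["score"],2)) for d in f(n,c)][:4])
    except Exception as e: print(n,e)
for n in ["driver_grip","tool_block","scale","hatch_collar","salt_shaker","timer","tape_roll"]: s(n)
b=vision.snapshot("side")
for n in ["driver_grip","tool_block","hatch_collar"]: s(n,c="side")
cv2.imwrite("pics/a.png",cv2.cvtColor(np.vstack([a,b])[:, :],cv2.COLOR_RGB2BGR)[:, :] if 0 else cv2.resize(cv2.cvtColor(np.hstack([a,b]),cv2.COLOR_RGB2BGR),(800,300)))
cv2.imwrite("pics/a1.png",cv2.resize(cv2.cvtColor(a,cv2.COLOR_RGB2BGR),(800,600)))
print(t.current_t(),t.current_tool_rot(),t.current_ee_pos(),r.nose_length)
E
```

```text
pics
scene driver_grip [([0.522, -0.195, 0.127], 0.73), ([0.712, 0.092, 0.001], 0.19)]
scene tool_block [([0.52, -0.194, -0.001], 0.85), ([0.526, -0.332, -0.004], 0.85), ([0.387, -0.198, -0.001], 0.64)]
scene scale [([0.513, 0.126, -0.002], 0.76)]
scene hatch_collar [([0.516, 0.108, 0.065], 0.61)]
scene salt_shaker [([0.71, 0.09, 0.005], 0.81)]
scene timer [([0.702, -0.017, 0.002], 0.65)]
scene tape_roll [([0.451, 0.368, 0.001], 0.86)]
side driver_grip [([0.522, -0.199, 0.129], 0.57)]
side tool_block [([0.524, -0.198, 0.004], 0.75), ([0.532, -0.332, 0.003], 0.62), ([0.385, -0.195, -0.0], 0.61)]
side hatch_collar []
0.6 [8.55145869e-05 9.82303684e-01 1.87295129e-01 1.03551296e-05] [ 0.21158808 -0.53471794  0.23051875] 0.025
```

View pics/a1.png

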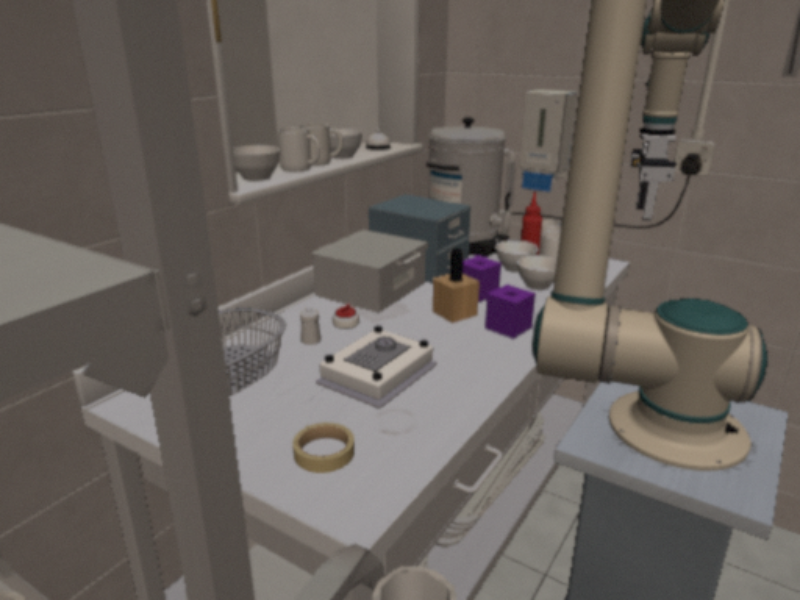

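View pics/a.png

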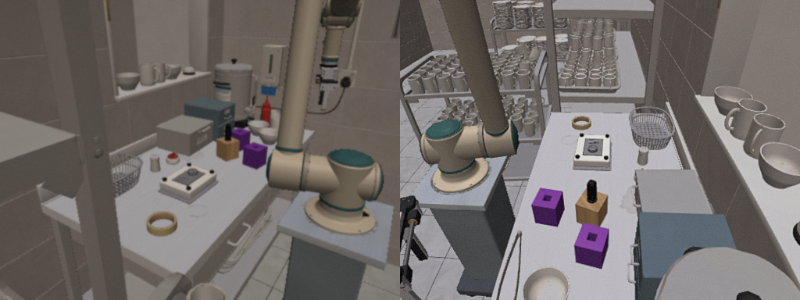

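The scene picture shows the wooden block with the black driver at about (455,295), purple blocks at (480,275) and (510,310), and the scale at (377,362) with its screw at (385,345). I'll look closer with the wrist camera.

```bash
cat > h.py <<'E'
from plant import r, gripper_to, inverse_kinematics, vision, models, telemetry as t
import cv2, numpy as np
from scipy.spatial.transform import Rotation as R
def down(yaw): return [0,float(np.cos(yaw/2)),float(np.sin(yaw/2)),0]
def tcpR(): q=t.current_tool_rot(); return R.from_quat([q[1],q[2],q[3],q[0]])
def cam(name):
    c=vision.get_calibration(name); q=c["orientation"]
    return np.array([[c["fx"],0,c["cx"]],[0,c["fy"],c["cy"]],[0,0,1]]),np.array(c["D"],float),np.array(c["position"]),R.from_quat([q[1],q[2],q[3],q[0]])
def pix2plane(uv,z,c):
    K,D,p,Rm=c
    n=cv2.undistortPoints(np.array(uv,float).reshape(-1,1,2),K,D).reshape(-1,2)
    d=Rm.apply(np.c_[n,np.ones(len(n))]); return p+d*((z-p[2])/d[:,2])[:,None]
def world2pix(P,c):
    K,D,p,Rm=c
    M=Rm.inv(); return cv2.projectPoints(np.array(P,float).reshape(-1,1,3),M.as_rotvec(),M.apply(-p),K,D)[0].reshape(-1,2)
def save(n,a): cv2.imwrite("pics/"+n,cv2.cvtColor(a,cv2.COLOR_RGB2BGR))
def s(n,c,f=models.mark_of): print(c,n,[(np.round(d["at"],4).tolist(),round(d["score"],2)) for d in f(n,c)][:4])
E
python3 - <<'E'
from h import *
c=cam("wrist"); Rt=tcpR()
print("cam in tool",Rt.inv().apply(c[2]-np.array(t.current_ee_pos())),(Rt.inv()*c[3]).as_matrix().round(2).tolist(),c[0].round(0).tolist())
for y in (0,np.pi/2,-np.pi/2):
  for p in ([.5,.1,.3],[.5,-.2,.3]): print(y,p,inverse_kinematics(p,down(y)))
E
```

```text
cam in tool [ 0.0701153   0.00049199 -0.15432537] [[-0.0, -0.97, -0.24], [1.0, -0.0, -0.0], [0.0, -0.24, 0.97]] [[272.0, 0.0, 256.0], [0.0, 272.0, 189.0], [0.0, 0.0, 1.0]]
0 [0.5, 0.1, 0.3] [ 6.08672093e-02  1.44071656e-01  1.50861015e+00 -4.44089210e-16
  1.48891085e+00  1.63166354e+00]
0 [0.5, -0.2, 0.3] [-5.09738357e-01  1.88889719e-01  1.45253119e+00 -4.44089210e-16
  1.50017174e+00  1.06105797e+00]
1.5707963267948966 [0.5, 0.1, 0.3] [ 6.08672093e-02  1.44071656e-01  1.50861015e+00 -4.44089210e-16
  1.48891085e+00  6.08672093e-02]
1.5707963267948966 [0.5, -0.2, 0.3] [-5.09738357e-01  1.88889719e-01  1.45253119e+00 -4.44089210e-16
  1.50017174e+00 -5.09738357e-01]
-1.5707963267948966 [0.5, 0.1, 0.3] None
-1.5707963267948966 [0.5, -0.2, 0.3] [-5.09738357e-01  1.88889719e-01  1.45253119e+00 -4.44089210e-16
  1.50017174e+00  2.63185430e+00]
```

Run:
```python
from h import *
q=np.pi/2
r.move_to([.515,.13,.21],down(q)); print(t.current_t())
c=cam("wrist"); a=vision.snapshot("wrist"); save("w1raw.png",a)
np.savez("w1.npz",a=a,K=c[0],D=c[1],p=c[2],q=c[3].as_quat())
s("hatch_collar","wrist"); s("scale","wrist")
m=models.regions_of("hatch_screw","wrist"); print([(d["score"],d["pixels"].sum(),np.argwhere(d["pixels"]).mean(0)) for d in m])
r.move_to([.522,-.17,.28],down(q)); print(t.current_t())
c=cam("wrist"); b=vision.snapshot("wrist"); save("w2raw.png",b)
np.savez("w2.npz",a=b,K=c[0],D=c[1],p=c[2],q=c[3].as_quat())
s("driver_grip","wrist"); s("tool_block","wrist")
save("w12.png",cv2.resize(np.hstack([a,b]),(800,300)))
save("w1.png",cv2.resize(a,(800,600)))
```

```text
3.1833
wrist hatch_collar []
wrist scale [([0.5166, 0.1279, -0.0008], 0.61)]
[(0.81, np.int64(413), array([203.64164649, 254.47941889]))]
4.5583
wrist driver_grip [([0.5205, -0.198, 0.1267], 0.95)]
wrist tool_block [([0.5302, -0.3297, -0.0], 0.91), ([0.5239, -0.2013, -0.0008], 0.73)]
```

View pics/w1.png

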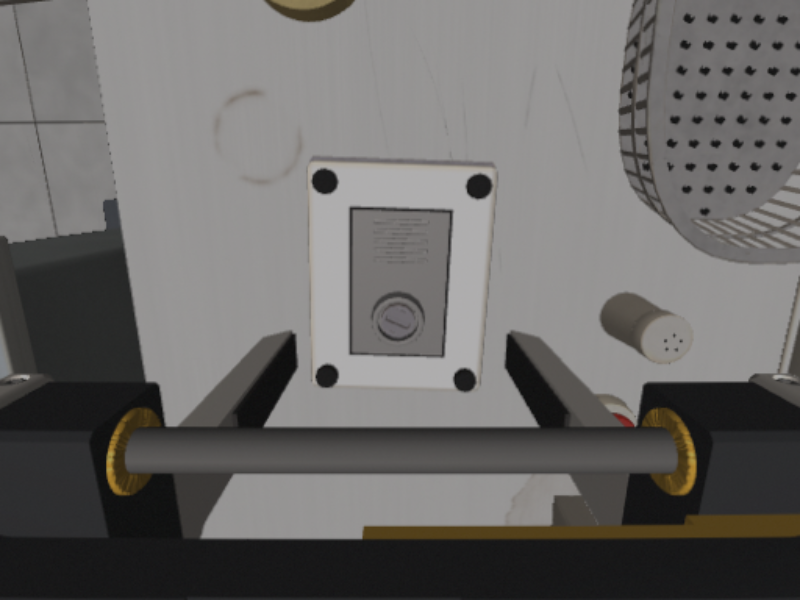

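View pics/w2raw.png

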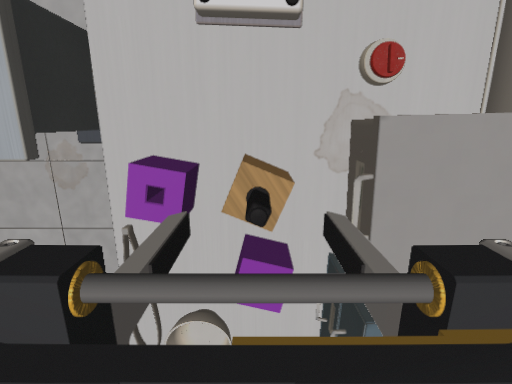

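Run:
```python
from h import *
def ld(f):
    z=np.load(f); return z["a"],(z["K"],z["D"],z["p"],R.from_quat(z["q"]))
a,c=ld("w1.npz"); b,d=ld("w2.npz")
f=np.array([[325,181],[479,186],[465,380],[326,376]])*.64
P=pix2plane(f,.056,c)[:,:2]; print(P.round(4).tolist())
e=(P[0]-P[3])+(P[1]-P[2]); yaw=np.arctan2(-e[0],e[1]); e2=P[1]-P[0]+P[2]-P[3]; print("yaw",yaw,np.arctan2(e2[1],e2[0]))
print("centre",P.mean(0), "exp screw",P.mean(0)+.025*np.array([np.sin(yaw),-np.cos(yaw)]))
print("collar",pix2plane([[254.6,204.8]],.0645,c))
save("crop.png",np.hstack([cv2.resize(a[180:230,229:279],(400,400),interpolation=cv2.INTER_CUBIC),cv2.resize(np.clip(b[150:240,214:304].astype(float)*1.0,0,255).astype(np.uint8),(400,400),interpolation=cv2.INTER_CUBIC)]))
# rectified top views of block plane
```

```text
[[0.4626, 0.2043], [0.5708, 0.2008], [0.5662, 0.0527], [0.4568, 0.0563]]
yaw -0.035114294771888745 -0.03277713434341147
centre [0.51409109 0.12851632] exp screw [0.51321341 0.10353173]
collar [[0.51343785 0.10492037 0.0645    ]]
```

View pics/crop.png

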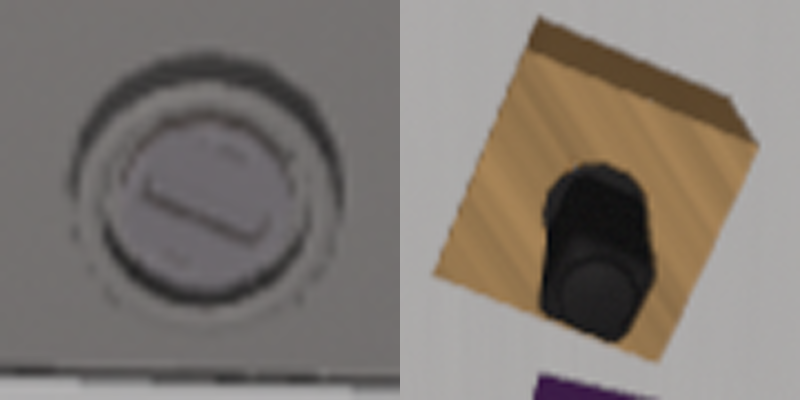

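The crop shows the slot sloping about 25° down to the right (q≈0.4). The block and the driver handle are both turned by about -0.42 rad. I'll compute the poses and grasp.

```bash
python3 - <<'E'
from h import *
def ld(f):
    z=np.load(f); return z["a"],(z["K"],z["D"],z["p"],R.from_quat(z["q"]))
a,c=ld("w1.npz"); b,d=ld("w2.npz")
S=pix2plane(np.array([[145,188],[255,240]])/8.+[229,180],.0655,c); v=S[1]-S[0]; print("slot ang",np.arctan2(v[1],v[0]),"len",np.linalg.norm(v))
B=pix2plane(np.array([[130,47],[357,145],[260,362],[33,275]])*.225+[214,150],.085,d)[:,:2]
e=B[1]-B[0]+B[2]-B[3]; print("block",B.mean(0),np.arctan2(e[1],e[0]),np.linalg.norm(e)/2)
H=pix2plane(np.array([[198,285],[140,305],[215,342],[255,265]])*.225+[214,150],.156,d)[:,:2]; print("handle",H.round(4).tolist(),np.arctan2(*(H[2]-H[1])[::-1]),np.arctan2(*(H[3]-H[2])[::-1])-np.pi/2)
E
python3 - <<'E'
from h import *
yaw=-.42+np.pi/2; p=[.522,-.198]
r.move_to(p+[.22],down(yaw)); gripper_to(.06)
r.move_l(p+[.134],vel=.1,guard=8); print(t.current_ee_pos())
gripper_to(0.0,f_grip=50); print(t.current_opening(),t.current_finger_force(),t.current_wrist_force())
print(t.current_t())
E
```

```text
slot ang -0.4619949368142616 len 0.017660072992604088
block [ 0.52407628 -0.19793882] -0.3988270532007179 0.07395949907584799
handle [[0.5244, -0.1967], [0.5103, -0.2019], [0.5286, -0.2115], [0.5382, -0.1916]] -0.4833128543080204 -0.4478301440125172
[ 0.52248511 -0.19826119  0.13455419]
0.02386970779278328 50.00002562999725 [ 0.88016027 -0.87609916  1.14364024]
7.5167
```

Run:
```python
from h import *
p=t.current_ee_pos()
print(r.move_l([p[0],p[1],.25],vel=.1),t.current_wrist_force())
c=cam("wrist"); w=vision.snapshot("wrist"); cs=cam("side"); sd=vision.snapshot("side"); 
P=np.array(t.current_ee_pos())-[0,0,.124]; Rt=tcpR()
print("tip",P,"yaw",Rt.as_matrix()[:2,0])
u=world2pix([P],c)[0]; v=world2pix([P],cs)[0]; print(u,v,cs[2],np.linalg.norm(cs[2]-P))
for n in "w","s":
    pass
def crop(im,u,h): x,y=int(u[0]),int(u[1]); x=min(max(x,h),511-h);y=min(max(y,h),383-h);return cv2.resize(im[y-h:y+h,x-h:x+h],(400,400),interpolation=cv2.INTER_CUBIC)
save("blade.png",np.hstack([crop(w,u,30),crop(sd,v,30)])); print(t.current_t())
```

```text
False [-0.35004735  0.10959884 -0.48459198]
tip [ 0.52188962 -0.19788767  0.12521787] yaw [0.40778915 0.91307611]
[256.28709296 188.99251249] [244.80770118 242.50749383] [ 0.55513486 -0.76398025  0.69590324] 0.804517152631553
8.925
```

View pics/blade.png

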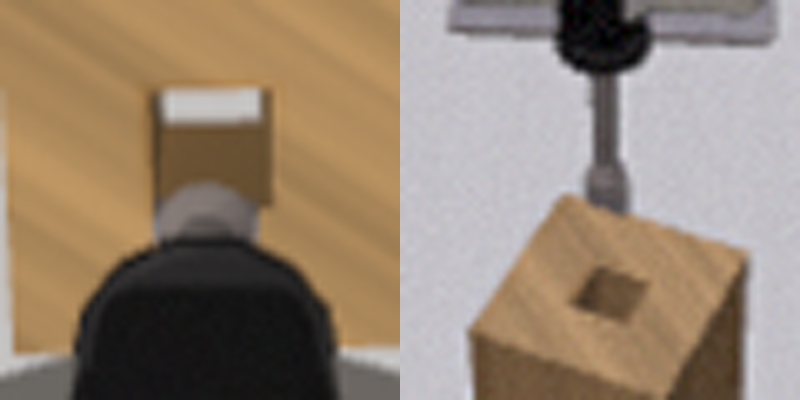

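The wrist crop shows a rounded shoulder about 16 mm wide hiding the blade's edge. The side crop shows a wide tip against the block, which is ambiguous. I'll look once more with the background free and the tool y axis facing the side camera.

Run:
```python
from h import *
r.move_to([.52,-.06,.26],down(0.0))
P=np.array(t.current_ee_pos())-[0,0,.124]
out=[]
for n in ("side","scene"):
    c=cam(n); a=vision.snapshot(n); u=world2pix([P+[0,0,.015]],c)[0]; print(n,u,c[2],c[0][0,0])
    h=20; x,y=int(u[0]),int(u[1]); out.append(cv2.resize(a[y-h:y+h,x-h:x+h],(400,400),interpolation=cv2.INTER_CUBIC))
save("blade2.png",np.hstack(out)); print(t.current_t())
```

```text
side [246.32219564 197.09061347] [ 0.55513486 -0.76398025  0.69590324] 346.5505910698616
scene [273.44811635 173.07998216] [-0.08074425  0.96718648  0.60492346] 394.3634189639615
10.2833
```

View pics/blade2.png

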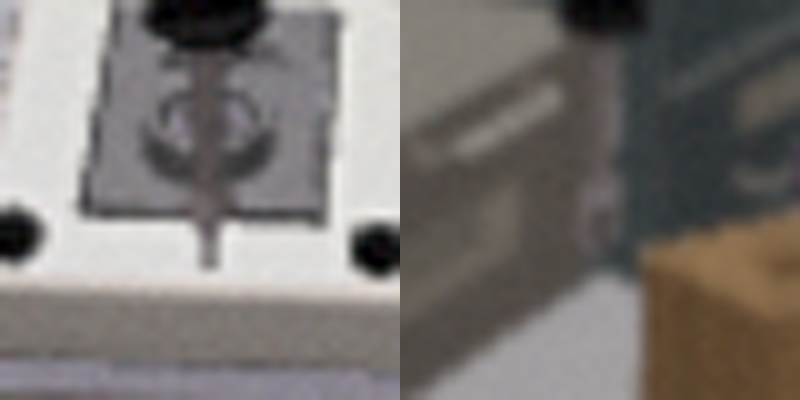

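The side crop shows the blade edge-on (about 3 mm wide at the tip), so the blade's width runs along tool y. Next I'll probe for the slot across its width.

```bash
cat >> h.py <<'E'
SC=np.array([.5133,.1042]); OFF=.0015; L=.124
def tx(y): return np.array([np.cos(y),np.sin(y)])
def ty(y): return np.array([np.sin(y),-np.cos(y)])
def fw(): return np.array(t.current_wrist_force())
E
python3 - <<'E'
from h import *
y=1.13
gripper_to(0,f_grip=60)
r.move_to([*(SC-OFF*tx(y)),.215],down(y)); r.hold(.2); f0=fw(); print(f0,t.current_t())
zs={}
for o in (0,.0018,-.0018,.0036,-.0036):
    xy=SC+(o-OFF)*tx(y)
    z=min(.215,(max(zs.values())+L+.004) if zs else .215)
    p=t.current_ee_pos()
    if zs: r.move_l([p[0],p[1],z],vel=.05)
    r.move_l([*xy,z],vel=.03)
    g=r.move_l([*xy,L+.05],vel=.02,guard=4)
    zs[o]=t.current_ee_pos()[2]-L; print(o,g,round(zs[o],4),fw()-f0,t.current_t())
    if len(zs)>1 and max(zs.values())-min(zs.values())>.0035: break
b=min(zs,key=zs.get); print(b)
E
```

```text
[-0.17332529  0.48584261 -1.80333882] 11.5
0 True 0.0552 [ 0.46187595 -0.85182002  6.62430477] 13.3417
0.0018 True 0.0581 [-0.16925403  0.04718388  6.03767306] 14.075
-0.0018 True 0.0579 [-0.23222813  0.11215091  6.26739886] 14.9333
0.0036 True 0.0603 [-7.22155653e-02  6.01812952e-03  6.51715217e+00] 15.8
0
```

Offset 0 drops about 5 mm below the head top and the heights either side are symmetric, so the slot is found. Next I'll press in and turn under force control, with a small test first.

```bash
cat > turn.py <<'E'
from h import *
import json,sys
def pos(y,c): return SC+c-OFF*tx(y)
def press(y,c,z,F0,F=12.5,n=4,tol=.7):
    for _ in range(n):
        e=F-(fw()[2]-F0[2])
        if abs(e)<tol: break
        z-=np.clip(.00009*e,-.0005,.0005)
        r.move_l([*pos(y,c),z],rot=down(y),vel=.05)
    return z
E
python3 - <<'E'
from turn import *
y=1.13; c=np.zeros(2)
p=t.current_ee_pos(); r.move_l([p[0],p[1],L+.066],vel=.05); r.move_l([*pos(y,c),L+.066],rot=down(y),vel=.05)
r.hold(.2); F0=fw(); M0=np.array(t.current_torque())
g=r.move_l([*pos(y,c),L+.05],vel=.02,guard=5); z=t.current_ee_pos()[2]; print(g,z-L,fw()-F0)
t0=t.current_t(); z=press(y,c,z,F0,n=8); print("press",z-L,fw()-F0,np.array(t.current_torque())-M0,t.current_t()-t0)
t0=t.current_t()
for i in range(3):
    y-=.04; r.move_l([*pos(y,c),z],rot=down(y),vel=.05); 
    f=fw()-F0; z=press(y,c,z,F0,n=2); print(round(y,3),round(z-L,5),f.round(2),(fw()-F0).round(2),(np.array(t.current_torque())-M0).round(3),t.current_t())
json.dump(dict(y=y,z=z,F0=F0.tolist(),M0=M0.tolist()),open("st.json","w"))
E
```

```text
True 0.055057133759010224 [-1.60583933  0.34237262  6.90801824]
press 0.052653344216671366 [-3.03590644  0.01956957 12.13331087] [-0.09150549  0.78438258  0.06397541] 1.75
1.09 0.05252 [-2.76  1.   11.04] [-2.66  0.45 12.2 ] [-0.065  0.731  0.044] 19.3667
1.05 0.05252 [-2.7   0.07 11.89] [-2.7   0.07 11.89] [-0.233  0.838  0.113] 19.6167
1.01 0.05237 [-2.7  -0.36 11.61] [-2.82  0.23 12.28] [-0.32   0.803  0.099] 20.3667
```

Engagement looks right: torque is about 0.1 N·m and the screw is sinking. Continuing toward the stop with lateral-force correction.

Run:
```python
from turn import *
S=json.load(open("st.json")); y,z=S["y"],S["z"]; F0=np.array(S["F0"]); M0=np.array(S["M0"]); c=np.zeros(2)
print("actual z",t.current_ee_pos()[2]-L, "cmd",z-L)
k=0; mz=[]
while y>-.30:
    d=.06 if y>.25 else .025
    y-=d; f=fw()-F0; c+=np.clip(.0001*f[:2],-.0002,.0002)
    r.move_l([*pos(y,c),z-.0025*d-.00008*(12.5-f[2])],rot=down(y),vel=.05); z=z-.0025*d-.00008*(12.5-f[2])
    f=fw()-F0; m=t.current_torque()[2]-M0[2]; k+=1
    if k%2==0 or y<0.1: print(round(y,3),round(z-L,5),round(t.current_ee_pos()[2]-L,5),f.round(1),round(m,3),(c*1e3).round(2),round(t.current_t(),2))
    if m>.22 or f[2]>17 or np.hypot(*f[:2])>10: print("stop",m,f); break
    if f[2]<10.5 or f[2]>14: z=press(y,c,z,F0,n=2)
    if t.current_t()>42: break
json.dump(dict(y=y,z=z,F0=F0.tolist(),M0=M0.tolist(),c=c.tolist()),open("st.json","w"))
print(y,fw()-F0,t.current_t(),t.current_opening())
```

```text
actual z 0.05408617324412604 cmd 0.05237262660132197
0.89 0.05212 0.05391 [-3.6 -0.5 11.1] 0.056 [-0.4  -0.06] 20.87
0.77 0.05168 0.05357 [-2.7 -1.  12.2] 0.089 [-0.8  -0.11] 21.37
0.65 0.05141 0.05337 [-2.  -0.  11.2] 0.171 [-1.2  -0.26] 21.87
0.53 0.05098 0.0532 [-1.6  0.3 13.2] 0.126 [-1.6  -0.34] 22.37
0.41 0.05071 0.05305 [-2.6  0.  12.8] 0.128 [-1.93 -0.41] 22.87
0.29 0.05048 0.05292 [-0.9  0.  14.1] 0.181 [-2.33 -0.45] 23.37
0.205 0.05058 0.05295 [ 0.1 -0.4 12.3] 0.138 [-2.61 -0.62] 24.37
0.155 0.05048 0.05291 [-1.  -0.9 12.9] 0.17 [-2.72 -0.62] 24.87
0.105 0.05041 0.05285 [-0.9 -1.1 13.5] 0.085 [-2.86 -0.76] 25.37
0.08 0.05042 0.05287 [-0.9  0.  12.7] 0.173 [-2.95 -0.86] 25.62
0.055 0.05037 0.05282 [-0.4 -1.4 12. ] 0.105 [-3.04 -0.86] 25.87
0.03 0.05027 0.0528 [-0.5 -0.  12.7] 0.101 [-3.08 -1.  ] 26.12
0.005 0.05023 0.05277 [-0.9 -0.7 12.6] 0.164 [-3.12 -1.  ] 26.37
-0.02 0.05017 0.05273 [-0.3  0.4 12.5] 0.155 [-3.21 -1.07] 26.62
-0.045 0.05011 0.05272 [-1.5 -0.4 14. ] 0.187 [-3.24 -1.03] 26.87
-0.07 0.05017 0.05271 [-0.4 -0.7 13.3] 0.17 [-3.39 -1.06] 27.12
-0.095 0.05017 0.05273 [-0.3 -0.1 13.5] 0.164 [-3.44 -1.13] 27.37
-0.12 0.05018 0.05272 [-1.6  0.2 12.3] 0.214 [-3.47 -1.15] 27.62
-0.145 0.0501 0.05275 [-0.6 -0.6 13.1] 0.196 [-3.63 -1.13] 27.87
-0.17 0.05009 0.05271 [-0.7  0.7 11.5] 0.174 [-3.69 -1.19] 28.12
-0.195 0.04995 0.05265 [-0.3  0.2 13.6] 0.107 [-3.76 -1.12] 28.37
-0.22 0.04998 0.05267 [-0.4 -0.7 13.7] 0.099 [-3.79 -1.1 ] 28.62
-0.245 0.05001 0.05268 [ 0.  -0.6 12.8] 0.17 [-3.84 -1.17] 28.87
-0.27 0.04998 0.0527 [-0.2 -0.4 13. ] 0.211 [-3.83 -1.24] 29.12
-0.295 0.04995 0.05267 [-1.   0.1 13. ] 0.216 [-3.85 -1.28] 29.37
-0.32 0.04993 0.05264 [-0.7 -0.8 12.7] 0.209 [-3.95 -1.28] 29.62
-0.3200000000000006 [-0.72318934 -0.82665223 12.66029469] 29.6167 0.023648572302235694
```

Only 1.45 mm of sinking where 3.3 mm was expected, and the lateral correction drifted by 4 mm. I'll check before going on.

Run:
```python
from h import *
P=np.array(t.current_ee_pos())-[0,0,L]; y=-.32
print(P, tcpR().as_matrix()[:,2].round(3), np.arctan2(*tcpR().as_matrix()[1::-1,0]))
out=[]
for n,h in (("wrist",40),("side",32)):
    c=cam(n); a=vision.snapshot(n); np.savez("x_"+n,a=a,K=c[0],D=c[1],p=c[2],q=c[3].as_quat()); u=world2pix([P+[0,0,.02 if n=="wrist" else .05]],c)[0]; print(n,u,world2pix([P,P+[0,0,.147]],c))
    x,yy=int(u[0]),int(u[1]); out.append(cv2.resize(a[yy-h:yy+h,x-h:x+h],(400,400),interpolation=cv2.INTER_CUBIC))
save("v8.png",np.hstack(out))
```

```text
[0.51074394 0.1033627  0.0526397 ] [ 0.008 -0.    -1.   ] -0.3195551954295299
wrist [256.12228201 195.36535703] [[256.18080541 190.46344499]
 [255.38388277 257.21846517]]
side [245.67257599 176.60655731] [[245.86524186 189.8611594 ]
 [245.27702682 148.65851143]]
```

View pics/v8.png

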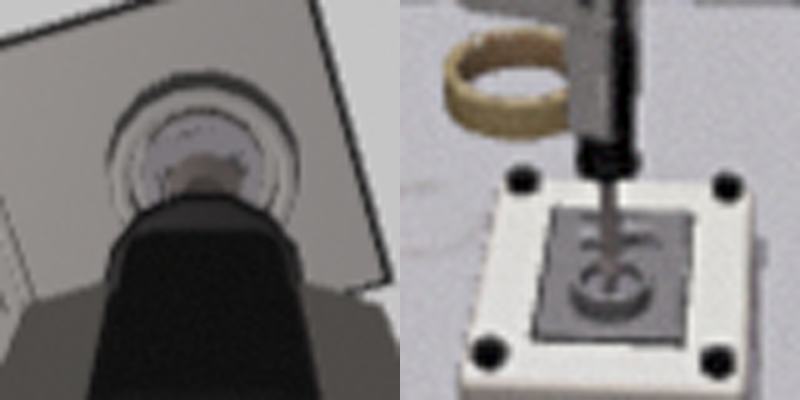

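The wrist crop shows the blade over the head with the slot hidden, so the turn isn't proven. I'll lift, shift aside and look at the slot and the tip.

Run:
```python
from h import *
p=np.array(t.current_ee_pos()); y=-.32
r.move_l([p[0],p[1],L+.085],vel=.1)
q=SC-.05*tx(y); r.move_l([*q,L+.085],rot=down(y),vel=.15)
print(fw(),t.current_opening(),t.current_t())
P=np.array(t.current_ee_pos())-[0,0,L]
c=cam("wrist"); a=vision.snapshot("wrist"); np.savez("x2",a=a,K=c[0],D=c[1],p=c[2],q=c[3].as_quat())
u=world2pix([[*SC,.06]],c)[0]; v=world2pix([P],c)[0]; print(u,v)
f=lambda u,h:(int(u[0])-h,int(u[1])-h)
out=[]
for w,h in ((u,22),(v,30)):
    x0,y0=f(w,h); k=a[y0:y0+2*h,x0:x0+2*h].astype(float); k=np.clip((k-20)*1.6,0,255).astype(np.uint8); print(x0,y0,400/(2*h)); out.append(cv2.resize(k,(400,400),interpolation=cv2.INTER_CUBIC))
save("v9.png",np.hstack(out))
```

```text
[ 0.33705635  0.1471834  -1.64086134] 0.023766757632250234 30.6833
[255.99545778 140.33847687] [255.89877242 189.73222499]
233 118 9.090909090909092
225 159 6.666666666666667
```

View pics/v9.png

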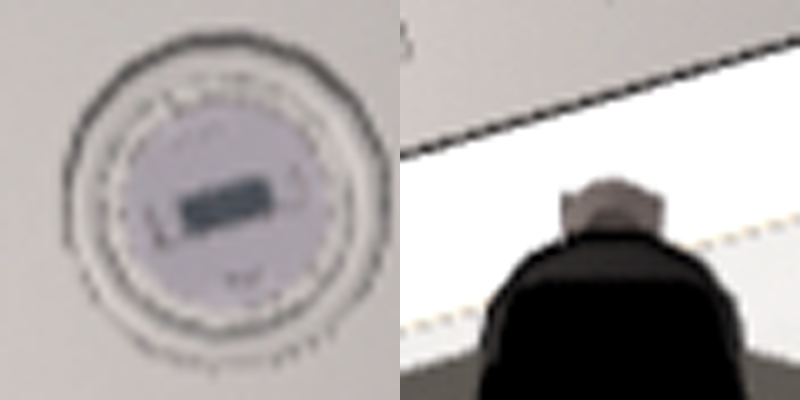

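The slot now lies at about -1.62 rad in the world, where the stop is expected at -1.634. I'll measure it numerically.

Run:
```python
from h import *
z=np.load("x2.npz"); c=(z["K"],z["D"],z["p"],R.from_quat(z["q"]));a=z["a"]
g=cv2.cvtColor(a,cv2.COLOR_RGB2GRAY).astype(float); k=g[118:162,233:277]
yy,xx=np.mgrid[118:162,233:277]; m=(np.hypot(xx-257.2,yy-140.5)<11)
w=np.clip(np.median(k[m])-15-k,0,None)*m; 
def pca(w):
    x0,y0=(w*xx).sum()/w.sum(),(w*yy).sum()/w.sum()
    C=np.cov(np.c_[xx.ravel(),yy.ravel()].T,aweights=w.ravel()); v=np.linalg.eigh(C); e=v[1][:,1]; return np.array([[x0,y0]-5*e,[x0,y0]+5*e]),v[0]
s_,l=pca(w); Q=pix2plane(s_,.062,c); d=(Q[1]-Q[0])*np.sign(Q[0,1]-Q[1,1]); print("slot",np.arctan2(d[1],d[0]),Q.mean(0),l)
# hatch edge: black line from right crop
E=pix2plane(np.array([[0,155],[400,38]])/6.667+[225,159],.046,c); d=E[1]-E[0]; print("edge",np.arctan2(d[1],d[0]))
print(np.median(k[m]),t.current_t())
```

```text
slot -1.6031988577509653 [0.51307607 0.10281773 0.062     ] [1.43724881 9.10194751]
edge -1.601454881668832
122.0 30.7333
```

The slot reads q≈1.57±0.03, at or very near the 1.6 stop. I'll re-seat once with a short probe and a torque-limited turn to confirm the stop.

Run:
```python
from turn import *
y=-.035; c0=np.zeros(2)
r.move_l([*pos(y,c0),L+.085],rot=down(y),vel=.15)
r.move_l([*pos(y,c0),L+.064],vel=.1); r.hold(.2); F0=fw(); M0=np.array(t.current_torque())
zs={}
for o in (-.0008,.0012,-.0026):
    c=o*tx(y); r.move_l([*pos(y,c),L+.062],vel=.04)
    g=r.move_l([*pos(y,c),L+.045],vel=.02,guard=4); zs[o]=t.current_ee_pos()[2]-L
    print(o,g,round(zs[o],4),(fw()-F0).round(1),round(t.current_t(),2))
    r.move_l([*pos(y,c),L+.062],vel=.06)
json.dump(dict(y=y,zs={str(k):v for k,v in zs.items()}),open("st2.json","w"))
```

```text
-0.0008 True 0.0538 [-1.2  0.3  6.4] 32.54
0.0012 True 0.0543 [0.8 0.3 2.5] 33.58
-0.0026 True 0.057 [ 0.5 -0.2  6.3] 34.55
```

Head top is now 0.0570 against 0.0603 before: sunk 3.3 mm, about 1.3 rad of turn. One seated, torque-limited confirmation turn.

Run:
```python
from turn import *
y=-.035; c=.0003*tx(y)
r.move_l([*pos(y,c),L+.062],rot=down(y),vel=.05); r.hold(.2); F0=fw(); M0=np.array(t.current_torque())
g=r.move_l([*pos(y,c),L+.045],vel=.02,guard=5); z=t.current_ee_pos()[2]; print(g,round(z-L,4),(fw()-F0).round(1))
z=press(y,c,z,F0,n=7)
f=fw()-F0; print("press",round(t.current_ee_pos()[2]-L,4),f.round(1),round(t.current_torque()[2]-M0[2],3),round(t.current_t(),2))
while y>-.25 and t.current_t()<44 and f[2]<17:
    y-=.03; c=c+np.clip(.00004*f[:2],-.0001,.0001); z-=.00008*(12.5-f[2])
    r.move_l([*pos(y,c),z],rot=down(y),vel=.05)
    f=fw()-F0; m=t.current_torque()[2]-M0[2]
    print(round(y,3),round(t.current_ee_pos()[2]-L,5),f.round(1),round(m,3),(c*1e3).round(2),round(t.current_t(),2))
    if m>.28: break
p=t.current_ee_pos(); r.move_l([p[0],p[1],L+.085],vel=.1); print(t.current_t(),t.current_opening())
```

```text
True 0.0538 [-1.  -0.7  8.5]
press 0.0533 [-1.9  0.1 10.7] 0.036 37.52
-0.065 0.05321 [-1.8 -0.9 12.5] -0.027 [ 0.22 -0.01] 37.77
-0.095 0.05322 [-1.4 -0.3 12.7] 0.009 [ 0.15 -0.04] 38.02
-0.125 0.05322 [-1.5 -0.1 11.7] 0.059 [ 0.09 -0.05] 38.27
-0.155 0.0532 [-2.1  0.3 12.1] 0.004 [ 0.03 -0.06] 38.52
-0.185 0.05318 [-2.3 -0.  13.3] -0.017 [-0.05 -0.04] 38.77
-0.215 0.05322 [-1.3  0.9 11.7] 0.052 [-0.14 -0.04] 39.02
-0.245 0.05317 [-1.5 -1.3 12.8] 0.138 [-0.19 -0.01] 39.27
-0.275 0.05318 [-2.3  0.5 12.1] 0.098 [-0.26 -0.06] 39.52
40.0083 0.023859634626323626
```

Contact begins only near yaw -0.23, because of blade play. I'll press again and go on until the torque clearly rises above friction.

Run:
```python
from turn import *
y=-.19; c=np.array([-.0003,-.0000])
r.move_l([*pos(y,c),L+.062],rot=down(y),vel=.1); r.hold(.15); F0=fw(); M0=np.array(t.current_torque())
g=r.move_l([*pos(y,c),L+.045],vel=.025,guard=5); z=t.current_ee_pos()[2]; print(g,round(z-L,4),(fw()-F0).round(1))
z-=.0010; z=press(y,c,z,F0,n=5,tol=1)
f=fw()-F0; print("press",round(t.current_ee_pos()[2]-L,4),f.round(1),round(t.current_torque()[2]-M0[2],3),round(t.current_t(),2)); z0=t.current_ee_pos()[2]
while y>-.55 and t.current_t()<50 and f[2]<17:
    y-=.025; z-=.00008*(12.5-f[2])
    r.move_l([*pos(y,c),z],rot=down(y),vel=.05)
    f=fw()-F0; m=t.current_torque()[2]-M0[2]; ya=np.arctan2(*tcpR().as_matrix()[1::-1,0])
    print(round(y,3),round(ya,3),round(t.current_ee_pos()[2]-L,5),f.round(1),round(m,3),round(t.current_t(),2))
    if m>.3 or t.current_ee_pos()[2]>z0+.0008: break
p=t.current_ee_pos(); r.move_l([p[0],p[1],L+.085],vel=.1); print(t.current_t(),t.current_opening())
```

```text
True 0.0537 [ 0.3 -0.1  6.8]
press 0.0532 [-1.4 -1.1 11.6] -0.002 42.24
-0.215 -0.215 0.05323 [-2.2 -0.2 12.2] 0.037 42.49
-0.24 -0.24 0.05318 [-1.9  0.3 11.8] 0.109 42.74
-0.265 -0.265 0.05316 [-0.9 -1.  11.4] 0.081 42.99
-0.29 -0.29 0.05314 [-0.8 -0.6 11.8] 0.074 43.24
-0.315 -0.315 0.0531 [-2.  -0.2 11.2] 0.133 43.49
-0.34 -0.34 0.05308 [-1.9 -1.8 12.2] 0.204 43.74
-0.365 -0.365 0.05307 [-2.5 -0.7 12.9] 0.204 43.99
-0.39 -0.389 0.05306 [-2.  -0.4 13.8] 0.172 44.24
-0.415 -0.414 0.0531 [-2.5 -1.2 12. ] 0.188 44.49
-0.44 -0.44 0.05322 [-2.3 -0.7 13.3] 0.057 44.74
-0.465 -0.465 0.05336 [-1.4 -0.2 14.3] 0.033 44.99
-0.49 -0.49 0.05345 [-2.2 -1.  13.1] 0.066 45.24
-0.515 -0.515 0.05348 [-2.8 -0.3 13.4] 0.096 45.49
-0.54 -0.54 0.05356 [-2.2 -0.8 13.8] 0.146 45.74
-0.565 -0.565 0.05365 [-2.1 -1.4 13. ] 0.181 45.99
46.475 0.024046741935005975
```

Sinking ended at about yaw -0.33 and torque doubled from 0.1 to 0.2 N·m: the screw is at its stop. Next I'll return the driver.

Run:
```python
from h import *
y=-.42+np.pi/2; p=[.5222,-.198]
q=t.current_ee_pos(); r.move_l([q[0],q[1],.275],vel=.25)
r.move_to(p+[.255],down(y)); r.hold(.15); F0=fw(); print(t.current_t())
g=r.move_l(p+[.145],vel=.08,guard=5); print(g,t.current_ee_pos(),fw()-F0,t.current_t())
if not g:
    g=r.move_l(p+[.127],vel=.03,guard=5); print(g,t.current_ee_pos(),fw()-F0,t.current_t())
```

```text
49.0
False [ 0.52258417 -0.1982152   0.14555706] [ 0.19084033 -0.18435376 -1.20339546] 50.525
True [ 0.52241837 -0.19808442  0.13403739] [0.94970246 0.00822606 4.24206492] 50.9667
```

Run:
```python
from h import *
gripper_to(.06); p=t.current_ee_pos()
r.move_l([p[0],p[1],.27],vel=.15); r.move_l([p[0]-.12,p[1],.3],vel=.25)
a=vision.snapshot("side"); s("driver_grip","side"); b=vision.snapshot("wrist"); 
s("driver_grip","wrist"); print(t.current_t(),t.current_opening())
save("v10.png",np.hstack([cv2.resize(a[120:320,156:356],(400,400)),cv2.resize(b[0:384,64:448],(400,400))]))
```

```text
side driver_grip [([0.5261, -0.1964, 0.1278], 0.76)]
wrist driver_grip [([0.5194, -0.1973, 0.1254], 0.88), ([0.5242, -0.1981, 0.006], 0.19)]
53.6 0.05992039776667396
```

View pics/v10.png

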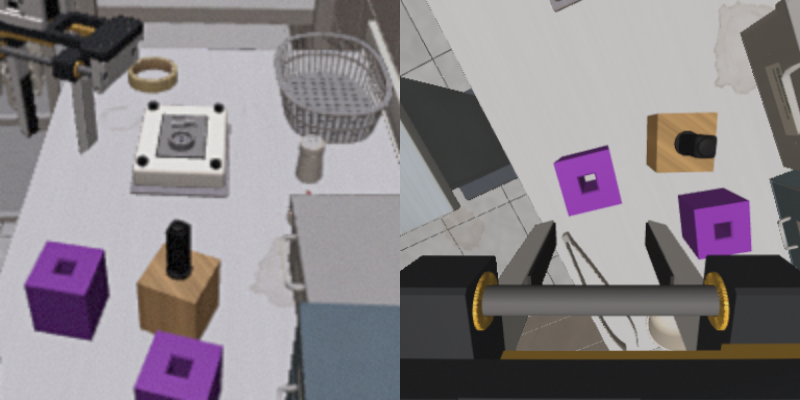

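The screwdriver stands upright and fully down in the wooden block (side view, (178,250)), and the gripper is clear of everything.

```bash
python3 -c "
from plant import r
print(r.sign_off())"
```

```text
the job is handed in; nothing more can be done
None
```

Job handed in at about 54 s: the screwdriver is back upright and fully down in its block, and the screw appears to be at its stop, judged from sinking, torque and an earlier camera reading of 1.57 ± 0.03 rad; the last check turn ran about 0.23 rad past the stop at 0.2 N·m or less with the blade partly riding up, so it was turned slightly beyond what was asked.

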